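# Hang the slotted gauge up by its S-hook

## Task

Take the S-hook off the peg of its stand, pass its lower end through the hole in the hanger strip of the slotted gauge plate that leans on the easel, lift the gauge out with it, and hang hook and gauge together back on the peg. The hanger strip may stand anywhere along the gauge's top edge, so find the hole gently with the hook: never push hard on the gauge, touch the gauge only with the hook, and leave the other things on the table where they are.

Things in the scene. Friction and masses are not known exactly. Their poses are not given: they have to be found in the camera images.
- hook: Twisted S-hook of 6 mm steel wire with a black grip block on top (16 mm in x, 10 in y, 36 tall); origin mid-grip; about 60 g. Hanging: z up, x the way the lower end points, y across. At the start it hangs on the peg, its x along the stand's x, within 10 mm of the stand's middle.
- hook_arch (a point): Inside apex of the hook's upper arch, 22 mm under the hook's origin; it rests on the peg's top. The arch lies in the y-z plane, 24 mm clear width, open downward: free end at y = -17 mm, 49 mm below the origin; other leg at y = +15 mm, straight to 46 mm below, then slanting to y = 0, x = -9 mm at 60 mm below.
- hook_low (a point): Middle of the part that must pass the hole: 68 mm under the hook's origin, x = y = 0. The lower end is a trough in the x-z plane, open upward: leg at x = -9 mm, bottom at x = 0 (a load rests 69 mm under the hook's origin), upturned tip with its foremost point at x = +15 mm. The part spans 61 to 75 mm under the origin and is 6 mm wide.
- gauge: Flat steel gauge plate with six slots, 130 mm wide (y), 90 tall (z), 4 thick (x, pointing to the far side), about 0.2 kg with its hanger strip. Origin mid lower edge. At the start it leans 0.17 rad on the easel, top to +x, backed by two uprights, so it can be pressed lightly (a few N; 12 N is too much). Hanging in the hook, its origin is about 192 mm under the hook's.
- gauge_mid (a point): Point in the plane of the gauge on its middle line, 112 mm above its lower edge: height of the hole's centre. The steel hanger strip (80 mm wide, 4 thick, 90 to 134 mm up) has one hole 11 mm wide (y), 22 tall, in the strip's middle, and is clamped tight up to 18 mm to either side (gauge's y) of this point: where, is not measured and must be felt or seen.
- easel: Fixed grey stand the gauge leans on; base 90 x 155 x 12 mm, origin under the base, +x the way the gauge leans (away from the robot). A 12 mm lip before the gauge's lower edge, two uprights behind it at y = +-56 mm, to 100 mm high; nothing behind the hanger strip. The gauge comes out straight upward (25 mm or more).
- peg_stand: Fixed stand: round post (14 mm, 210 mm tall, at x = +58 mm) on a base 150 x 110 x 12 mm; origin under the base's middle. A level peg 8 mm thick runs from the post toward -x (the robot) at y = 0, top at z = 210 mm; its free end at x = -54 mm turns up to z = 216 mm. The hook comes off when raised 10 mm and drawn toward -x.
- peg_rest (a point): Top of the peg above the stand's middle (z = 210 mm): the middle of the length where the hook can hang.
- marker: black and white marker pen, 133 mm long, lying loose between the stands; leave it
- stud_bolt: loose steel bolt 90 mm long, lying at the right of the stands; leave it
- nut_0: loose steel nut 30 mm, between the stands, nearer the robot; leave it
- nut_1: loose steel nut 30 mm, between the stands, further away; leave it
Mind the look-alikes: they are no part of the job. Leave any blue look-alike of the hook alone.

How it is judged:
By the outcome, as a careful person would: the job done as asked, in the order asked, and still so for the second after the job is handed in, with the robot touching nothing.
It also fails if it takes over 72 s, if anything falls off the work surface, if the arm or the gripper's body presses on something with over 40 N, if the wrist force passes 120 N, or if a joint passes its speed limit or range.

## Robot

A 7-joint arm with a two-finger parallel gripper is mounted at the origin on a cart in front of the work surface, level with it; the furniture and walls round the work are solid. World frame = base frame: x ahead of the robot, y to its left, z up, the work surface at z = 0. Lengths are in mm, angles in degrees, forces in N, time in s.
With the tool pointing down it reaches from about 350 to 900 mm from the base axis. Payload 19.9 kg.
Tool frame: the origin (TCP) lies midway between the tips of the shut fingers; the grasp point (between the pads) lies behind it (env.grip_point_offset is the z of the grasp point in the tool frame, in mm); z points along the fingers, y is the line along which they close (so a half turn about z gives the same grasp; the last joint's range is limited). The gripper opens to 94 mm and grips with 3 to 60 N. Pads are 16 mm wide; open, the fingers measure 119 mm over their backs; the gripper's body (75 mm by 177 mm) begins 78 mm behind the grasp point.
Start: joints at [60.934, 23.915, -0.59, 92.452, 0.269, 63.638, -3.037], TCP at [280.701, -558.395, 205.425] pointing down, gripper open.
Joint ranges: [-161.28, 161.28], [-22.2, 115.67], [-73.04, 71.86], [3.21, 147.25], [-68.34, 248.33], [10.77, 114.83], [-161.83, 161.83]. Speed limits (degrees/s): [108.29, 108.29, 136.94, 136.94, 172.46, 172.46, 172.46].

## Interface

Orientations are given as a 3x3 rotation matrix whose columns are the frame's x, y, z axes.
In Python, from rig import env gives the robot as it stands.
- The arm moves only by the tool carry_out, never from a script. Its argument "series" is a list of rows, each a list of 3 entries, a list of its own where there are three numbers: the turn, a rotation vector about the tool's x, y, z in degrees, then the shift along the tool's x, y, z in mm, then the opening, from 0 (shut) to 1 (fully open). In form: [[[wx, wy, wz], [tx, ty, tz], jaw], ...]. A call has 1 to 20 rows; each row shifts and turns the commanded pose from where the row before left it, along the tool's axes as they then stand; what a row does not reach is not made up. A row lasts 1/12 s, in which the tool goes at most 41.7 mm and 7.16 degrees, less where a joint would pass 70% of its speed; a pose out of reach is approached as far as the arm can. A call with a gripper value outside its range is refused whole. The fingers move at their own pace and stop on an object; "squeeze" is the grip in N (left out, the last holds). Time passes only in rows, so rows that do not move let the fingers close. It gives the time, the measured TCP pose, the force, the opening and the grip force at its end, in the units of the state.
- env.state(): the state, without advancing time (a new reading comes with each control period).
- env.capture(name): name is "scene" or "top" or "wrist"; returns the picture (400x640x3 uint8, red, green, blue); there is no depth.
- env.camera_params(name): a dict with "fov_y" (degrees; the focal length in pixels is half the picture's height over the tangent of half this angle, whatever the lens; pixels are square), "cx", "cy" (the principal point, pixels), "k1" (the pictures are not rectified: a ray, as slopes to the right and down, at radius r is drawn at 1 + k1 r^2 times it, then the intrinsics apply), "R" (3x3) and "t" (3): a world point X has camera coordinates R X + t. Camera axes: x right, y down, z forward; pixel columns grow to the right and rows downward; lengths in mm; the calibration is good to about 2 mm. A picture is of the moment at which its call begins: read the wrist's pose just before it. camera_params takes no time and is no camera call; for the wrist camera it gives the pose at the moment of the call.
- env.finish_job(): hands the job in; it is judged then, once.
Trained networks look in the newest picture that a camera, given by its name, has taken for a name from the list of things; names that differ only in an ending like _2 or _b are one class to them, and where a whole thing is asked for, a point or a joint stands for the part that bears it (a point fixed in the world has none). Each returns a list of dicts, best first, with "score" (0 to 1); they miss things now and then, are a little off and sometimes report something else, mostly with a low value. They report only what shows in the picture. A call takes as long as a camera call. They do not tell look-alikes from the thing itself.
- env.recognise(camera, name): "bbox" ([left, top, right, bottom] in pixels, round what is visible of it).
- env.place_of(camera, name): "position" ([column, row] in pixels: a listed point, or the origin of a listed thing).
The state is a dict: "clock": time; "joints": joint angles; "joint_vel": joint speeds; "tau": joint torques, N m; "tcp_pos": TCP position; "tool_rot": TCP orientation; "ft_force": force on the tool from outside, world axes, zero at the start; "torque": the same for the moment, N m; "grip_width": opening from 0.0 (shut) to 1.0 (fully open); "finger_force": force on a finger pad.
Only numpy, scipy, OpenCV 4.12 (cv2) and the standard library are available. Lean on these libraries where they do the work, as an engineer would, in place of code of your own. Each camera call takes 0.05 s, during which the arm holds its last target. There are 200 camera calls.

## Working session

There is one attempt and no reset: what is moved stays moved. The work goes in short steps, Python scripts to look and compute and a tool call to move; the robot and the scene stay as the last step left them, time stands still between calls to the robot, and variables do not carry over. Pictures are saved under pics/ and viewed, at most 10 in all, crops included, and the job is handed in when it is done.

Besides the shell and the picture viewer there is one more tool, called after "Request:" in YAML: its name, and indented under it one key for each argument. carry_out: Moves the arm, as the interface text tells. Its arguments: {"type":"object","properties":{"series":{"type":"array","items":{"type":"array"}},"squeeze":{"type":"number"}},"required":["series"]}

```bash
mkdir -p pics; ls; cat > h.py <<'E'
import numpy as np, cv2
from rig import env
from scipy.optimize import least_squares
def K(c):
    p=env.camera_params(c); f=200/np.tan(np.radians(p['fov_y'])/2); return p,f
def proj(c,X,p=None):
    p=p or env.camera_params(c); f=200/np.tan(np.radians(p['fov_y'])/2)
    q=np.array(p['R'])@np.array(X,float)+np.array(p['t']); s=q[:2]/q[2]; s=s*(1+p['k1']*(s@s))
    return np.array([p['cx'],p['cy']])+f*s
def tri(obs,x0=(600,0,100)):
    # obs: list of (params,pixel)
    r=least_squares(lambda X:np.concatenate([proj(None,X,p)-u for p,u in obs]),x0)
    return r.x, np.abs(r.fun).max()
def onz(c,u,z,p=None):
    p=p or env.camera_params(c)
    r=least_squares(lambda X:proj(None,[X[0],X[1],z],p)-np.array(u),[600,0]); return np.array([*r.x,z])
E
python3 - <<'E'
from h import *
s=env.state(); print(s['clock'],s['tool_rot'],env.grip_point_offset,s['grip_width'])
for c in ['scene','top','wrist']:
    im=env.capture(c); cv2.imwrite(f'pics/{c}0.png',im[:,:,::-1]); p=env.camera_params(c)
    print(c,p['fov_y'],p['k1'],np.round(-np.array(p['R']).T@p['t']))
    if c!='wrist':
        for n in ['hook','hook_arch','hook_low','gauge','gauge_mid','easel','peg_stand','peg_rest']:
            print(n,[(np.round(d['position']).tolist(),round(d['score'],2)) for d in env.place_of(c,n)[:3]])
ims=[cv2.imread(f'pics/{c}0.png') for c in ['scene','top']]
cv2.imwrite('pics/a.png',cv2.resize(np.vstack(ims),(480,600)) if 0 else ims[0])
E
```

```text
pics
0.0 [[ 8.93457316e-01  4.49147663e-01 -6.34264822e-04]
 [ 4.49148096e-01 -8.93456758e-01  1.00526192e-03]
 [-1.15177151e-04 -1.18303745e-03 -9.99999294e-01]] -18.8 0.996599288824964
scene 56.44732225831863 -0.08318291495593731 [ 54. 653. 710.]
hook [([285.0, 335.0], 0.59), ([282.0, 212.0], 0.47), ([391.0, 196.0], 0.43)]
hook_arch [([289.0, 342.0], 0.49), ([282.0, 218.0], 0.44)]
hook_low [([284.0, 236.0], 0.71), ([310.0, 356.0], 0.69), ([255.0, 334.0], 0.48)]
gauge [([348.0, 208.0], 0.63)]
gauge_mid [([347.0, 178.0], 0.6), ([290.0, 232.0], 0.27)]
easel [([346.0, 208.0], 0.79)]
peg_stand [([290.0, 284.0], 0.6)]
peg_rest [([282.0, 217.0], 0.69), ([346.0, 175.0], 0.5)]
top 43.60209358248399 -0.06840537215763375 [ 222.  -63. 1783.]
hook [([218.0, 241.0], 0.56), ([252.0, 202.0], 0.39), ([210.0, 204.0], 0.38)]
hook_arch [([214.0, 210.0], 0.64), ([222.0, 246.0], 0.63), ([251.0, 204.0], 0.43)]
hook_low [([255.0, 205.0], 0.67), ([218.0, 223.0], 0.61), ([218.0, 256.0], 0.55)]
gauge [([368.0, 202.0], 0.67)]
gauge_mid [([369.0, 190.0], 0.71)]
easel [([367.0, 200.0], 0.98), ([250.0, 203.0], 0.57), ([312.0, 213.0], 0.43)]
peg_stand [([259.0, 213.0], 0.92)]
peg_rest [([255.0, 203.0], 0.9), ([258.0, 214.0], 0.18)]
wrist 71.25396015102325 -0.03694019637045004 [ 353. -522.  385.]
```

View pics/scene0.png

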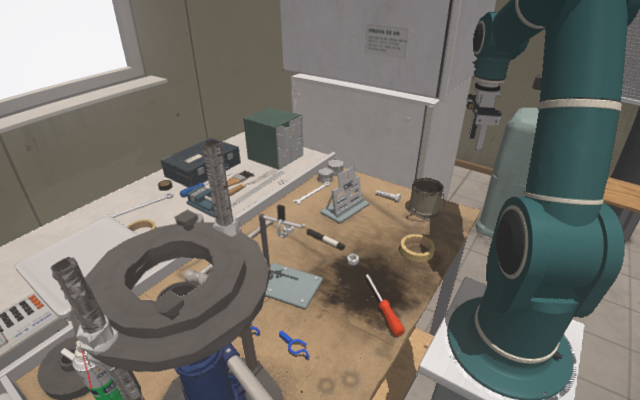

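View pics/top0.png

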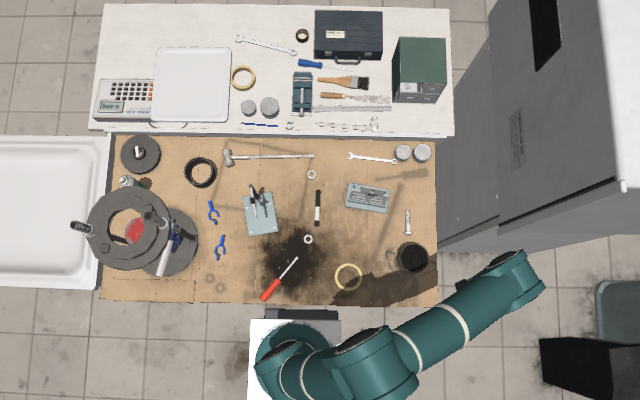

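```bash
python3 - <<'E'
from h import *
S=env.camera_params('scene');T=env.camera_params('top')
for n,a,b in [('hook',(282,212),(252,202)),('peg_rest',(282,217),(255,203)),('gauge_mid',(347,178),(369,190)),('hook_low',(284,236),(255,205))]:
    print(n,tri([(S,a),(T,b)]))
for n,a,b in [('gauge',(348,208),(368,202)),('easel',(346,208),(367,200)),('stand',(290,284),(259,213))]:
    print(n,tri([(S,a),(T,b)]), onz('top',b,0))
print(onz('top',(255,203),210))
E
```

```text
hook (array([516.62870216, 140.73998551, 232.79250114]), np.float64(0.7654005725256354))
peg_rest (array([520.2148337 , 135.37800726, 213.94698079]), np.float64(1.713124810714561))
gauge_mid (array([ 582.43168484, -243.93297987,  120.53073301]), np.float64(0.9515745135386169))
hook_low (array([518.67034294, 138.63398706, 162.26838845]), np.float64(0.30913072386198337))
gauge (array([ 570.00005433, -249.9818806 ,    4.2739819 ]), np.float64(0.9432893270736145)) [ 567.37781889 -251.89944304    0.        ]
easel (array([ 576.66293105, -246.70901904,    3.69502736]), np.float64(0.7346322749287992)) [ 574.70252394 -248.2499288     0.        ]
stand (array([513.03321765, 139.17605312,   8.41344837]), np.float64(1.035975343838885)) [518.16534887 142.31437327   0.        ]
[515.44918388 132.36692085 210.        ]
```

The scene picture shows the stand with the hook at about (282,215) and the easel with the gauge at (346,195). The top view has the stand base at (259,213) and the easel at (367,200), both slightly yawed. The blue look-alikes are at (213,212) and (220,247). I'll move to a viewpoint near the gauge.

Request:
carry_out:
  series:
    - [[0,0,6.7],[0,0,-35],1]
    - [[0,0,6.7],[0,0,-35],1]
    - [[0,0,6.7],[0,0,-35],1]
    - [[0,0,6.6],[0,0,-35],1]
    - [[0,0,0],[15,-31,0],1]
    - [[0,0,0],[15,-31,0],1]
    - [[0,0,0],[15,-31,0],1]
    - [[0,0,0],[15,-31,0],1]
    - [[0,0,0],[15,-31,0],1]
    - [[0,0,0],[15,-31,0],1]
    - [[0,0,0],[15,-31,0],1]
    - [[0,0,0],[15,-31,0],1]
    - [[0,0,0],[15,-31,0],1]
    - [[0,0,0],[15,-31,0],1]
    - [[0,0,0],[0,0,0],1]
    - [[0,0,0],[0,0,0],1]

```text
clock: 2.28
tcp_pos: [431.5, -246.9, 345.7]
tool_rot: [[1.0, 0.003, 0.0], [0.003, -1.0, -0.0], [0.0, 0.0, -1.0]]
ft_force: [-0.4, -0.2, 0.2]
grip_width: 0.997
finger_force: 0.0
```

```bash
python3 - <<'E'
from h import *
s=env.state(); print(s['tcp_pos'],np.round(s['tool_rot'],3).tolist(),s['ft_force'])
p=env.camera_params('wrist');print(np.round(p['R'],2).tolist(),-np.array(p['R']).T@p['t'])
im=env.capture('wrist'); cv2.imwrite('pics/w1.png',im[:,:,::-1])
for n in ['gauge','gauge_mid','easel']: print(n,[(np.round(d['position'],1).tolist(),round(d['score'],2)) for d in env.place_of('wrist',n)[:3]])
E
```

```text
[ 431.50707504 -246.86704187  345.65418215] [[1.0, 0.003, 0.0], [0.003, -1.0, -0.0], [0.0, 0.0, -1.0]] [-0.44992448 -0.19377564  0.23333973]
[[0.0, -1.0, 0.0], [-0.96, -0.0, 0.27], [-0.27, -0.0, -0.96]] [ 512.4029452  -246.15167941  525.4578783 ]
gauge [([318.2, 89.7], 0.71)]
gauge_mid [([320.6, 59.3], 0.8)]
easel [([317.5, 77.6], 0.75)]
```

View pics/w1.png

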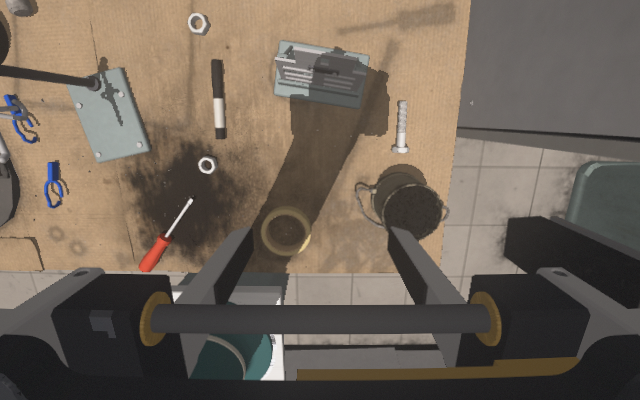

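The wrist view shows the easel with the gauge at (320,72), the stand base at (110,115), and the nuts and marker between them. I'll tilt the tool to see the strip's front.

Request:
carry_out:
  series:
    - [[0,6.7,0],[0,0,0],1]
    - [[0,6.7,0],[0,0,0],1]
    - [[0,6.7,0],[0,0,0],1]
    - [[0,6.7,0],[0,0,0],1]
    - [[0,6.6,0],[0,0,0],1]
    - [[0,6.6,0],[0,0,0],1]
    - [[0,0,0],[-21,0,31],1]
    - [[0,0,0],[-21,0,31],1]
    - [[0,0,0],[-21,0,31],1]
    - [[0,0,0],[-21,0,31],1]
    - [[0,0,0],[-21,0,31],1]
    - [[0,0,0],[0,0,0],1]
    - [[0,0,0],[0,0,0],1]
    - [[0,0,0],[0,0,0],1]

```text
clock: 3.65
tcp_pos: [444.8, -250.7, 194.2]
tool_rot: [[0.773, -0.001, 0.634], [0.003, -1.0, -0.005], [0.634, 0.006, -0.773]]
ft_force: [-0.7, -0.6, 0.0]
grip_width: 1.001
finger_force: 0.0
```

```bash
python3 - <<'E'
from h import *
import pickle
s=env.state(); p=env.camera_params('wrist')
im=env.capture('wrist'); cv2.imwrite('pics/w2.png',im[:,:,::-1]); pickle.dump(p,open('w2.pkl','wb'))
S=env.camera_params('scene'); print(-np.array(p['R']).T@p['t'])
for n in ['gauge','gauge_mid','easel']: print(n,[(np.round(d['position'],1).tolist(),round(d['score'],2)) for d in env.place_of('wrist',n)[:3]])
u=np.round(proj('wrist',[580,-245,110])).astype(int);print(u)
x0=max(0,u[0]-110);y0=max(0,u[1]-90);print(x0,y0)
cv2.imwrite('pics/w2c.png',cv2.resize(im[y0:y0+180,x0:x0+220,::-1],None,fx=3.3,fy=3.3,interpolation=cv2.INTER_CUBIC))
E
```

```text
[ 394.00589286 -249.01855676  383.96149228]
gauge [([315.2, 191.1], 0.81)]
gauge_mid [([318.6, 133.1], 0.84)]
easel [([317.0, 187.0], 0.95)]
[316 146]
206 56
```

View pics/w2c.png

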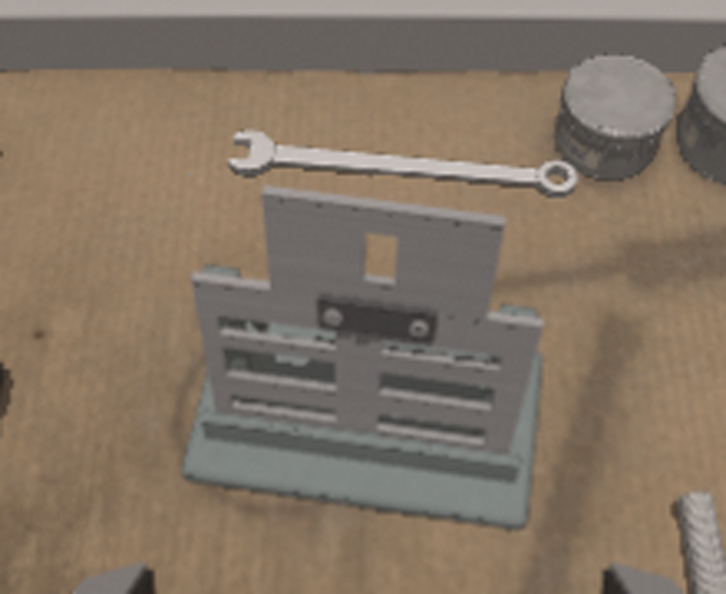

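The crop shows the gauge with its strip set to the left of the middle. In crop pixels the hole is at about (381,258), the plate's top corners at (195,273) and (541,319), and the strip's top corners at (265,190) and (503,217). I'll fit the pose from these.

```bash
python3 - <<'E'
from h import *
import pickle
from scipy.spatial.transform import Rotation as Rn
p=pickle.load(open('w2.pkl','rb'))
c=lambda a,b:np.array([a/3.3-.35+206,b/3.3-.35+56])
# (y, dep on s, z, pixel)
pts=[(65,0,90,c(195,276)),(-65,0,90,c(541,321)),(40,1,134,c(265,192)),(-40,1,134,c(503,220)),(40,1,90,c(271,290)),(-40,1,90,c(488,319)),
 (5.5,1,123,c(366,234)),(-5.5,1,123,c(398,237)),(5.5,1,101,c(364,281)),(-5.5,1,101,c(396,286))]
def P(v,x,y,z):
    R=Rn.from_euler('ZY',[v[3],.17]).as_matrix(); return R@[x,y,z]+v[:3]
def f(v): return np.concatenate([proj(None,P(v,-2,y+k*v[4],z),p)-u for y,k,z,u in pts])
r=least_squares(f,[570,-250,14,0,0]); v=r.x
print(np.round(v[:3],1),np.degrees(v[3]),'s',v[4]); print(np.round(r.fun.reshape(-1,2),1).tolist())
print('hole',P(v,0,v[4],112),'top of plate mid',P(v,0,0,90))
print(tri([(p,(318.6,133.1)),(env.camera_params('scene'),(347,178)),(env.camera_params('top'),(369,190))]),'vs mid',P(v,0,0,112))
# stand yaw from top image
print([np.round(proj('scene',P(v,0,0,112))), np.round(proj('top',P(v,0,0,112)))])
im=env.capture('top');print('clk',env.state()['clock'])
x0,y0=215,165; a=cv2.resize(im[y0:y0+90,x0:x0+75,::-1],None,fx=6,fy=6,interpolation=cv2.INTER_CUBIC)
sc=env.capture('scene'); b=cv2.resize(sc[195:310,240:330,::-1],None,fx=4.7,fy=4.7,interpolation=cv2.INTER_CUBIC)[:540]
cv2.imwrite('pics/st.png',np.hstack([a,b[:,:350]]))
E
```

```text
[ 574.2 -244.7    8.9] -8.546728518906972 s -4.898190349622819
[[-0.4, 0.8], [0.2, 0.8], [-0.3, 0.7], [0.4, 1.2], [0.4, -0.4], [-0.3, -0.8], [0.0, -0.5], [0.0, -0.2], [0.2, -0.6], [-0.3, -1.0]]
hole [ 592.21925579 -252.32812933  119.24468292] top of plate mid [ 589.26652641 -246.93118308   97.56181804]
(array([ 587.72508011, -248.51156237,  122.4952513 ]), np.float64(1.832006446619971)) vs mid [ 592.9472051  -247.48433345  119.24468292]
[array([344., 177.]), array([370., 188.])]
clk 3.9
```

View pics/st.png

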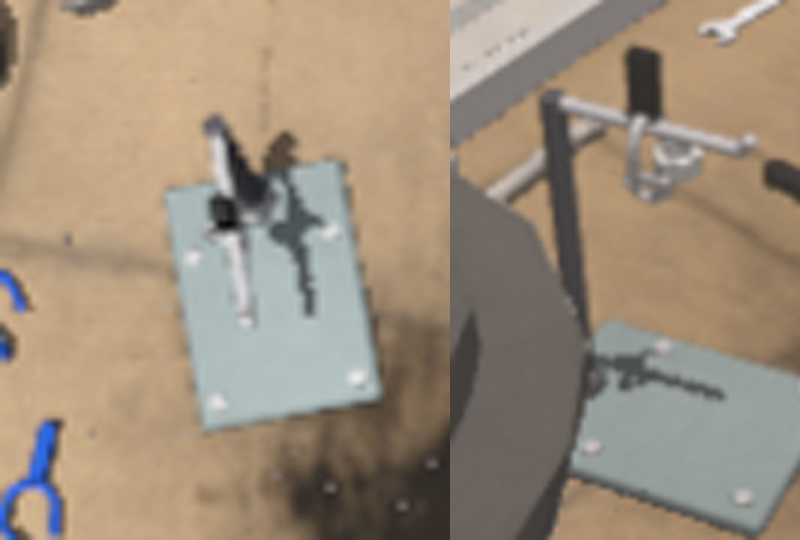

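The stand base corners are at crop (166,190), (343,160), (381,400) and (206,430). The peg runs from (212,125) to (247,322), and the black grip is at (222,213).

```bash
python3 - <<'E'
from h import *
c=lambda a,b:np.array([a/6-.4+215,b/6-.4+165])
d=lambda a,b:np.array([(a-450)/4.7-.4+240,b/4.7-.4+195])
q=[onz('top',c(*u),12)[:2] for u in [(166,190),(343,160),(381,400),(206,430)]]
print(np.round(q)); print('yaws',[np.degrees(np.arctan2(*(q[i]-q[j])[::-1])) for i,j in [(0,3),(1,2)]],np.degrees(np.arctan2(*(q[0]-q[1])[::-1]))-90,np.degrees(np.arctan2(*(q[3]-q[2])[::-1]))-90, 'mid',np.mean(q,0))
T=env.camera_params('top');S=env.camera_params('scene')
a=onz('top',c(212,125),210);b=onz('top',c(247,322),216);print('post',a,'tip',b,np.degrees(np.arctan2(*(a-b)[:2][::-1])),np.linalg.norm(a-b))
print('tip',tri([(T,c(247,322)),(S,d(750,143))]),'post',tri([(T,c(212,125)),(S,d(553,97))]),'grip top',tri([(T,c(222,213)),(S,d(645,52))]))
E
```

```text
[[576. 204.]
 [597.  98.]
 [452.  70.]
 [431. 173.]]
yaws [np.float64(12.055070881239793), np.float64(10.959663355297975)] 11.087717114466912 11.121784669321215 mid [514.03836958 136.37704916]
post [572.75852339 151.33726365 210.        ] tip [465.09691606 127.0014735  216.        ] 12.737067158049753 110.54072722609025
tip (array([467.30575807, 128.46152009, 210.16573969]), np.float64(0.4092943338529551)) post (array([573.33586752, 151.69410395, 207.62642106]), np.float64(0.014640466708613076)) grip top (array([519.16374651, 139.89705662, 248.52537944]), np.float64(0.6064250691213999))
```

Request:
carry_out:
  series:
    - [[0,-6.7,0],[0,0,0],1]
    - [[0,-6.6,0],[0,0,0],1]
    - [[0,-6.6,0],[0,0,0],1]
    - [[0,-6.6,0],[0,0,0],1]
    - [[0,-6.5,0],[0,0,0],1]
    - [[0,-6.5,0],[0,0,0],1]
    - [[0,0,0],[-2,-37,-15],1]
    - [[0,0,0],[-3,-37,-15],1]
    - [[0,0,0],[-3,-37,-15],1]
    - [[0,0,0],[-2,-37,-15],1]
    - [[0,0,0],[-3,-37,-15],1]
    - [[0,0,0],[-2,-37,-15],1]
    - [[0,0,0],[-3,-37,-15],1]
    - [[0,0,0],[-2,-37,-15],1]
    - [[0,0,0],[-3,-37,-15],1]
    - [[0,0,0],[-2,-37,-15],1]
    - [[0,0,-5.9],[0,0,0],1]
    - [[0,0,-5.9],[0,0,0],1]
    - [[0,0,0],[0,0,0],1]
    - [[0,0,0],[0,0,0],1]

```text
clock: 5.62
tcp_pos: [380.4, 125.6, 339.5]
tool_rot: [[0.949, 0.219, 0.228], [0.218, -0.975, 0.026], [0.228, 0.025, -0.973]]
ft_force: [1.4, 0.0, -0.6]
grip_width: 0.997
finger_force: 0.0
```

```bash
python3 - <<'E'
from h import *
import pickle
s=env.state(); p=env.camera_params('wrist')
im=env.capture('wrist'); pickle.dump((p,s),open('w3.pkl','wb'))
print(s['tcp_pos'],np.round(s['tool_rot'],3).tolist())
for n in ['hook','hook_arch','hook_low','peg_rest','peg_stand']: print(n,[(np.round(d['position'],1).tolist(),round(d['score'],2)) for d in env.place_of('wrist',n)[:3]])
u=np.round(proj('wrist',[519,139,240])).astype(int);print(u)
x0=max(0,u[0]-90);y0=max(0,u[1]-75);print(x0,y0)
cv2.imwrite('pics/w3c.png',cv2.resize(im[y0:y0+150,x0:x0+180,::-1],None,fx=4,fy=4,interpolation=cv2.INTER_CUBIC))
E
```

```text
[380.43510364 125.55532302 339.47112116] [[0.949, 0.219, 0.228], [0.218, -0.975, 0.026], [0.228, 0.025, -0.973]]
hook [([235.4, 97.9], 0.82), ([244.6, 168.0], 0.74), ([335.4, 83.5], 0.61)]
hook_arch [([233.6, 107.1], 0.84), ([328.1, 90.5], 0.72), ([235.9, 181.0], 0.65)]
hook_low [([333.6, 101.4], 0.98), ([235.5, 131.6], 0.77), ([229.4, 201.2], 0.76)]
peg_rest [([332.0, 102.0], 0.88), ([432.1, 144.8], 0.31)]
peg_stand [([325.8, 130.9], 0.87), ([332.5, 97.9], 0.24)]
[334  89]
244 14
```

View pics/w3c.png

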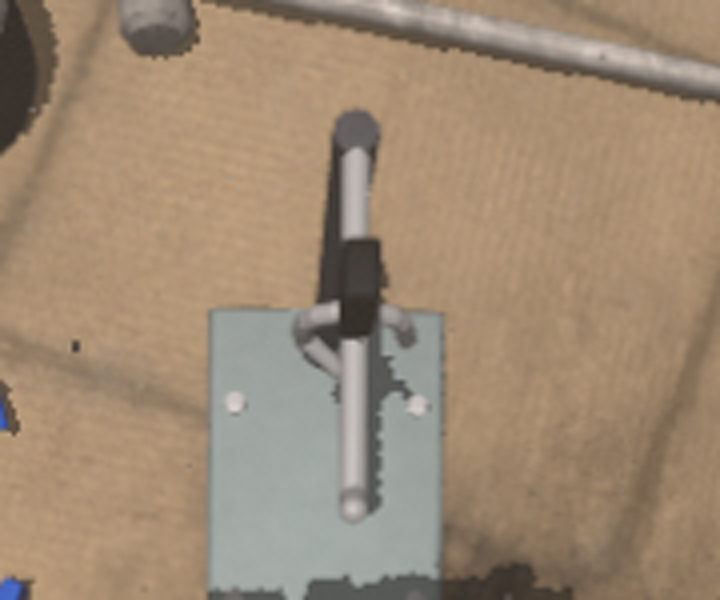

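The crop shows the grip's top face at about (361,269), the peg tip at (353,508) and the post at (357,132). The yaw is close to the tool's, but the tool still has a 13° tilt to take out.

```bash
python3 - <<'E'
from h import *
import pickle
p,s=pickle.load(open('w3.pkl','rb'))
c=lambda a,b:np.array([a/4-.4+244,b/4-.4+14])
g=onz(0,c(361,269),250,p); t=onz(0,c(353,508),216,p); a=onz(0,c(357,132),210,p)
print(g,t,a,np.degrees(np.arctan2(*(a-t)[:2][::-1])),np.linalg.norm((a-t)[:2]))
print('low tri',tri([(p,(335.4,83.5)),(env.camera_params('scene'),(282,212)),(env.camera_params('top'),(252,202))]))
b=[onz(0,c(*u),12,p)[:2] for u in [(209,312),(209,570),(443,314),(441,570)]]
print([np.degrees(np.arctan2(*(b[i]-b[i+1])[::-1])) for i in (0,2)])
R=np.array(s['tool_rot']);yaw=np.radians(12.3)
Rt=np.array([[np.cos(yaw),np.sin(yaw),0],[np.sin(yaw),-np.cos(yaw),0],[0,0,-1]])
from scipy.spatial.transform import Rotation as Rn
print('rotvec tool',Rn.from_matrix(R.T@Rt).as_rotvec(degrees=True))
d=np.array([g[0],g[1],300])-s['tcp_pos'];print('to above, in target tool axes',Rt.T@d)
E
```

```text
[523.52902236 141.33545582 250.        ] [470.72618352 129.12823896 216.        ] [576.45555027 151.35870047 210.        ] 11.873944797131385 108.04116073629662
low tri (array([525.81940916, 138.99692309, 231.88587056]), np.float64(3.548352233689201))
[np.float64(12.511449438068485), np.float64(12.391504455172036)]
rotvec tool [  1.39796298 -13.18926688   0.49317554]
to above, in target tool axes [143.1709278   15.06544387  39.47112116]
```

Request:
carry_out:
  series:
    - [[0.35,-3.3,0.1],[0,0,0],1]
    - [[0.35,-3.3,0.1],[0,0,0],1]
    - [[0.35,-3.3,0.1],[0,0,0],1]
    - [[0.35,-3.3,0.1],[0,0,0],1]
    - [[0,0,0],[0,0,0],1]
    - [[0,0,0],[24,2.5,6],1]
    - [[0,0,0],[24,2.5,6],1]
    - [[0,0,0],[24,2.5,6],1]
    - [[0,0,0],[24,2.5,6],1]
    - [[0,0,0],[24,2.5,6],1]
    - [[0,0,0],[23,2.5,6],1]
    - [[0,0,0],[0,0,0],1]
    - [[0,0,0],[0,0,0],1]
    - [[0,0,0],[0,0,0],1]

```text
clock: 7.08
tcp_pos: [522.9, 142.0, 303.5]
tool_rot: [[0.976, 0.217, 0.0], [0.217, -0.976, -0.001], [0.0, 0.001, -1.0]]
ft_force: [0.8, -0.2, 0.5]
grip_width: 1.001
finger_force: 0.0
```

Request:
carry_out:
  series:
    - [[0,0,0],[0,0.5,22],0.5]
    - [[0,0,0],[0,0.5,22],0.5]
    - [[0,0,0],[0,0.5,22],0.5]
    - [[0,0,0],[0,0,14],0.5]
    - [[0,0,0],[0,0,7],0.5]
    - [[0,0,0],[0,0,0],0.4]
    - [[0,0,0],[0,0,0],0.3]
    - [[0,0,0],[0,0,0],0.25]
    - [[0,0,0],[0,0,0],0.2]
    - [[0,0,0],[0,0,0],0.15]
    - [[0,0,0],[0,0,0],0.1]
    - [[0,0,0],[0,0,0],0.05]
    - [[0,0,0],[0,0,0],0.0]
    - [[0,0,0],[0,0,0],0.0]
    - [[0,0,0],[0,0,0],0.0]
    - [[0,0,0],[0,0,0],0.0]
  squeeze: 25

```text
clock: 8.42
tcp_pos: [523.8, 140.3, 216.4]
tool_rot: [[0.976, 0.217, -0.0], [0.217, -0.976, -0.001], [-0.0, 0.001, -1.0]]
ft_force: [0.0, 0.1, 0.7]
grip_width: 0.1
finger_force: 25.0
```

Request:
carry_out:
  series:
    - [[0,0,0],[0,0,-4],0]
    - [[0,0,0],[0,0,-4],0]
    - [[0,0,0],[0,0,-3],0]
    - [[0,0,0],[0,0,0],0]
    - [[0,0,0],[-8,0,0],0]
    - [[0,0,0],[-12,0,0],0]
    - [[0,0,0],[-15,0,0],0]
    - [[0,0,0],[-15,0,0],0]
    - [[0,0,0],[-15,0,0],0]
    - [[0,0,0],[-15,0,0],0]
    - [[0,0,0],[-15,0,0],0]
    - [[0,0,0],[0,0,0],0]
    - [[0,0,0],[0,0,0],0]

```text
clock: 9.5
tcp_pos: [430.5, 119.4, 227.6]
tool_rot: [[0.976, 0.217, 0.001], [0.217, -0.976, -0.002], [0.0, 0.002, -1.0]]
ft_force: [0.2, -0.2, -0.7]
grip_width: 0.109
finger_force: 25.0
```

```bash
python3 - <<'E'
from h import *
from scipy.spatial.transform import Rotation as Rn
import pickle
s=env.state();print(s['tcp_pos'],s['ft_force'])
im=env.capture('wrist'); a=im[150:330,220:420,::-1]
sc=env.capture('scene'); u=np.round(proj('scene',s['tcp_pos'])).astype(int);print(u)
for c in ['wrist','scene']: print(c,[(n,[(np.round(d['position'],1).tolist(),round(d['score'],2)) for d in env.place_of(c,n)[:3]]) for n in ['hook','hook_low','hook_arch']])
h=np.array(s['tcp_pos'])+[0,0,15.6]; print('expect',proj('wrist',h),proj('wrist',h-[0,0,68]),proj('scene',h),proj('scene',h-[0,0,68]))
b=sc[u[1]-45:u[1]+45,u[0]-50:u[0]+50,::-1]
cv2.imwrite('pics/g.png',np.hstack([cv2.resize(a,(400,360)),cv2.resize(b,(400,360),interpolation=cv2.INTER_CUBIC)]))
# refit gauge with z fixed
p=pickle.load(open('w2.pkl','rb'))
c=lambda a,b:np.array([a/3.3-.35+206,b/3.3-.35+56])
pts=[(65,0,90,c(195,276)),(-65,0,90,c(541,321)),(40,1,134,c(265,192)),(-40,1,134,c(503,220)),(40,1,90,c(271,290)),(-40,1,90,c(488,319)),(5.5,1,123,c(366,234)),(-5.5,1,123,c(398,237)),(5.5,1,101,c(364,281)),(-5.5,1,101,c(396,286))]
P=lambda v,x,y,z:Rn.from_euler('ZY',[v[2],.17]).as_matrix()@[x,y,z]+[v[0],v[1],12.3]
r=least_squares(lambda v:np.concatenate([proj(None,P(v,-2,y+k*v[3],z),p)-u for y,k,z,u in pts]),[570,-250,0,0]);v=r.x
print(v,np.degrees(v[2]),np.abs(r.fun).max(),'hole',P(v,0,v[3],112))
E
```

```text
[430.54866646 119.43556008 227.59370201] [ 0.21917134 -0.22150593 -0.72685281]
[320 222]
wrist [('hook', [([318.0, 247.0], 0.8), ([188.9, 59.6], 0.64), ([214.6, 164.8], 0.6)]), ('hook_low', [([202.3, 205.0], 0.75), ([200.8, 114.1], 0.63)]), ('hook_arch', [([208.9, 178.4], 0.84), ([318.7, 236.5], 0.75), ([193.5, 80.4], 0.69)])]
scene [('hook', [([285.6, 336.6], 0.58), ([320.6, 218.3], 0.54)]), ('hook_low', [([322.0, 242.4], 0.65), ([303.6, 354.0], 0.61), ([260.1, 332.0], 0.43)]), ('hook_arch', [([288.5, 341.7], 0.77), ([324.5, 222.5], 0.56)])]
expect [320.72524371 251.10816742] [320.48119662 215.99443654] [319.50065696 216.57975772] [319.60009095 241.15794057]
[ 5.71721071e+02 -2.44625514e+02 -1.50153174e-01 -4.88482414e+00] -8.603143142405619 1.0686709136955699 hole [ 589.7255705  -252.28986209  122.68549389]
```

View pics/g.png

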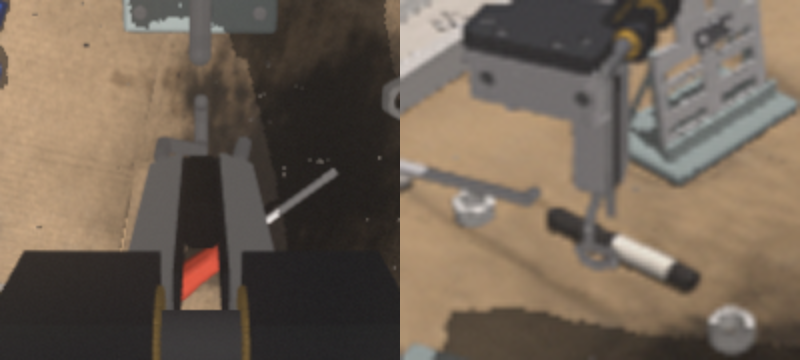

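The hook is held upright and off the peg, with its tip visible in front of the fingers. Next I turn it to the gauge's yaw and go to a point about 50 mm before the hole.

Request:
carry_out:
  series:
    - [[0,0,5.3],[0,0,0],0]
    - [[0,0,5.3],[0,0,0],0]
    - [[0,0,5.3],[0,0,0],0]
    - [[0,0,5.2],[0,0,0],0]
    - [[0,0,0],[0,0,0],0]
    - [[0,0,0],[13,28,0],0]
    - [[0,0,0],[14,29,0],0]
    - [[0,0,0],[14,29,0],0]
    - [[0,0,0],[14,29,0],0]
    - [[0,0,0],[14,29,0],0]
    - [[0,0,0],[14,29,0],0]
    - [[0,0,0],[14,29,0],0]
    - [[0,0,0],[14,29,0],0]
    - [[0,0,0],[14,29,0],0]
    - [[0,0,0],[14,29,0],0]
    - [[0,0,0],[14,29,0],0]
    - [[0,0,0],[10,26,0],0]
    - [[0,0,0],[0,0,0],0]
    - [[0,0,0],[0,0,0],0]
    - [[0,0,0],[0,0,0],0]

```text
clock: 11.57
tcp_pos: [541.0, -244.1, 227.4]
tool_rot: [[0.989, -0.146, -0.001], [-0.146, -0.989, -0.0], [-0.001, 0.0, -1.0]]
ft_force: [-0.3, 1.4, -0.6]
grip_width: 0.102
finger_force: 25.0
```

```bash
python3 - <<'E'
from h import *
s=env.state();print(s['tcp_pos'],np.round(s['tool_rot'],3).tolist(),s['ft_force'])
im=env.capture('wrist'); cv2.imwrite('pics/w5.png',cv2.resize(im[100:300,210:430,::-1],None,fx=3,fy=3,interpolation=cv2.INTER_CUBIC))
R=np.array(s['tool_rot']); d=np.array([540.3,-244.8,175.1])-s['tcp_pos']; print('shift tool',R.T@d)
from scipy.spatial.transform import Rotation as Rn
y=np.radians(-8.6);Rt=np.array([[np.cos(y),np.sin(y),0],[np.sin(y),-np.cos(y),0],[0,0,-1]]);print(Rn.from_matrix(R.T@Rt).as_rotvec(degrees=True))
h=np.array(s['tcp_pos'])+[0,0,15.6]
print('tip expect',proj('wrist',h+Rt@[12,0,64]))
G=Rn.from_euler('ZY',[y,.17]).as_matrix()
for yy in(35.1,-44.9): print('strip top',proj('wrist',G@[2,yy,134]+[571.7,-244.6,12.3]))
E
```

```text
[ 541.01630462 -244.08584518  227.37002404] [[0.989, -0.146, -0.001], [-0.146, -0.989, -0.0], [-0.001, 0.0, -1.0]] [-0.29656593  1.43173218 -0.58754074]
shift tool [-0.57191188  0.79223558 52.27067823]
[0.02090637 0.03528246 0.18845726]
tip expect [321.14703512 203.26350879]
strip top [279.25731419 148.17935116]
strip top [364.85029676 148.5068401 ]
```

View pics/w5.png

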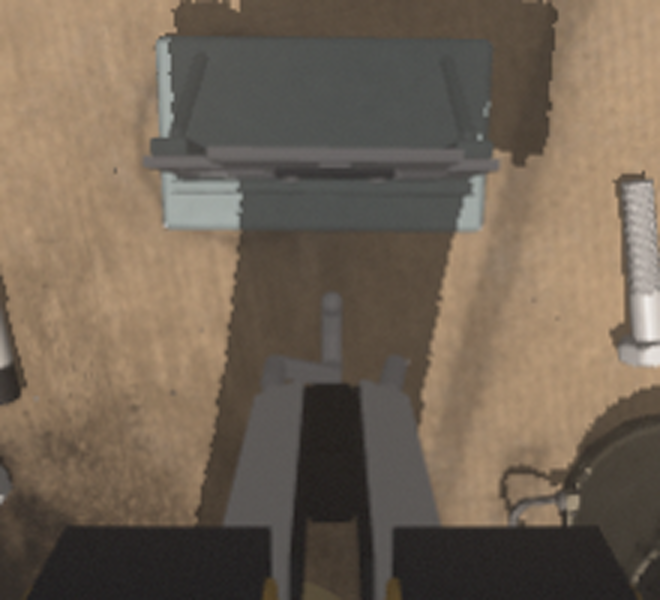

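The picture shows the strip's top edge at crop (205..470,150) and the hook tip at (332,302), both within about 1 px of the predictions. I lower the hook and advance to just before the strip.

Request:
carry_out:
  series:
    - [[0,0,0.2],[0,0.8,13],0]
    - [[0,0,0],[0,0,13],0]
    - [[0,0,0],[0,0,13],0]
    - [[0,0,0],[0,0,8],0]
    - [[0,0,0],[0,0,5],0]
    - [[0,0,0],[8,0,0],0]
    - [[0,0,0],[8,0,0],0]
    - [[0,0,0],[6,0,0],0]
    - [[0,0,0],[4,0,0],0]
    - [[0,0,0],[2,0,0],0]
    - [[0,0,0],[0,0,0],0]
    - [[0,0,0],[0,0,0],0]
    - [[0,0,0],[0,0,0],0]

```text
clock: 12.7
tcp_pos: [568.4, -249.9, 175.8]
tool_rot: [[0.988, -0.152, -0.0], [-0.152, -0.988, -0.001], [-0.0, 0.001, -1.0]]
ft_force: [0.3, 0.2, -0.4]
grip_width: 0.102
finger_force: 25.0
```

```bash
python3 - <<'E'
from h import *
from scipy.spatial.transform import Rotation as Rn
s=env.state();print(s['tcp_pos'],s['ft_force'])
im=env.capture('wrist');sc=env.capture('scene')
h=np.array(s['tcp_pos'])+[0,0,15.6];R=np.array(s['tool_rot'])
G=Rn.from_euler('ZY',[np.radians(-8.6),.17]).as_matrix();g=lambda x,y,z:G@[x,y,z]+[571.7,-244.6,12.3]
print('hole in tool axes from hook_low',R.T@(g(0,-4.9,112)-h+[0,0,68]))
for c in['wrist','scene']:
  print(c,'tip exp',proj(c,h+R@[15,0,63]),'strip top',proj(c,g(0,35.1,134)),proj(c,g(0,-44.9,134)),'hole',proj(c,g(-2,-4.9,112)))
a=cv2.resize(im[110:260,260:390,::-1],(390,450),interpolation=cv2.INTER_CUBIC)
b=cv2.resize(sc[150:225,315:380,::-1],(390,450),interpolation=cv2.INTER_CUBIC)
cv2.imwrite('pics/w6.png',np.hstack([a,b]))
E
```

```text
[ 568.36540278 -249.85258659  175.76498409] [ 0.29856233  0.20376083 -0.43719647]
hole in tool axes from hook_low [21.45787902 -0.85356961  0.67462595]
wrist tip exp [320.69615441 200.30821544] strip top [268.53255232 193.65270124] [370.6451863  193.36218142] hole [319.61859692 193.56773681]
scene tip exp [347.2901166  174.56294512] strip top [336.56728822 173.61374568] [352.78895085 165.00388448] hole [345.97927012 175.64411276]
```

View pics/w6.png

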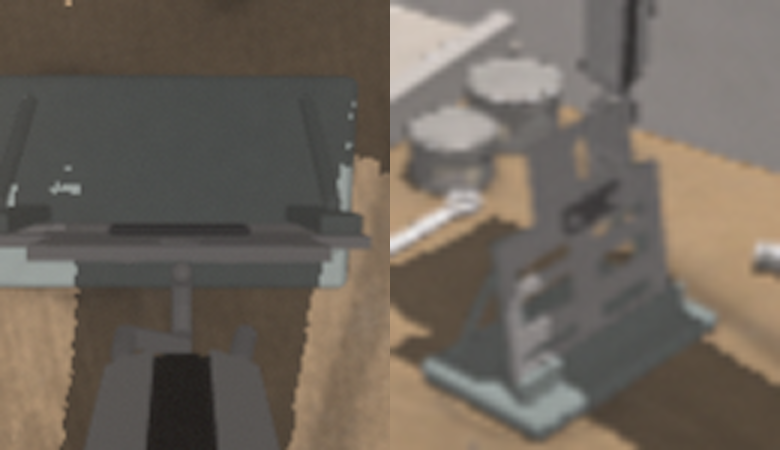

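The wrist crop shows the hook tip at (181,272), about 0.8 mm right of the strip's middle, so I correct that and feel forward slowly.

Request:
carry_out:
  series:
    - [[0,0,0],[0,-0.8,0.6],0]
    - [[0,0,0],[1,0,0],0]
    - [[0,0,0],[1,0,0],0]
    - [[0,0,0],[1,0,0],0]
    - [[0,0,0],[1,0,0],0]
    - [[0,0,0],[1,0,0],0]
    - [[0,0,0],[1,0,0],0]
    - [[0,0,0],[1,0,0],0]
    - [[0,0,0],[1,0,0],0]
    - [[0,0,0],[0,0,0],0]

```text
clock: 13.63
tcp_pos: [576.7, -250.2, 175.0]
tool_rot: [[0.988, -0.152, -0.0], [-0.152, -0.988, -0.001], [-0.0, 0.001, -1.0]]
ft_force: [0.3, -0.5, -0.3]
grip_width: 0.103
finger_force: 25.0
```

Request:
carry_out:
  series:
    - [[0,0,0],[1,0,0],0]
    - [[0,0,0],[1,0,0],0]
    - [[0,0,0],[1,0,0],0]
    - [[0,0,0],[1,0,0],0]
    - [[0,0,0],[0,0,0],0]

```text
clock: 14.05
tcp_pos: [580.7, -250.8, 175.1]
tool_rot: [[0.988, -0.152, -0.0], [-0.152, -0.988, -0.001], [-0.0, 0.001, -1.0]]
ft_force: [0.3, -0.7, -0.2]
grip_width: 0.105
finger_force: 25.0
```

Request:
carry_out:
  series:
    - [[0,0,0],[1,0,0],0]
    - [[0,0,0],[1,0,0],0]
    - [[0,0,0],[1,0,0],0]
    - [[0,0,0],[1,0,0],0]
    - [[0,0,0],[0,0,0],0]

```text
clock: 14.47
tcp_pos: [584.7, -251.4, 175.1]
tool_rot: [[0.988, -0.152, -0.0], [-0.152, -0.988, -0.001], [-0.0, 0.001, -1.0]]
ft_force: [0.5, 0.6, -0.5]
grip_width: 0.104
finger_force: 25.0
```

```bash
python3 - <<'E'
from h import *
s=env.state();print(s['tcp_pos'],s['ft_force'])
im=env.capture('wrist');sc=env.capture('scene')
a=cv2.resize(im[110:260,260:390,::-1],(390,450),interpolation=cv2.INTER_CUBIC)
b=cv2.resize(sc[150:225,315:380,::-1],(390,450),interpolation=cv2.INTER_CUBIC)
cv2.imwrite('pics/w7.png',np.hstack([a,b]))
E
```

```text
[ 584.68301242 -251.42532936  175.07204229] [ 0.52969935  0.59063073 -0.5107316 ]
```

View pics/w7.png

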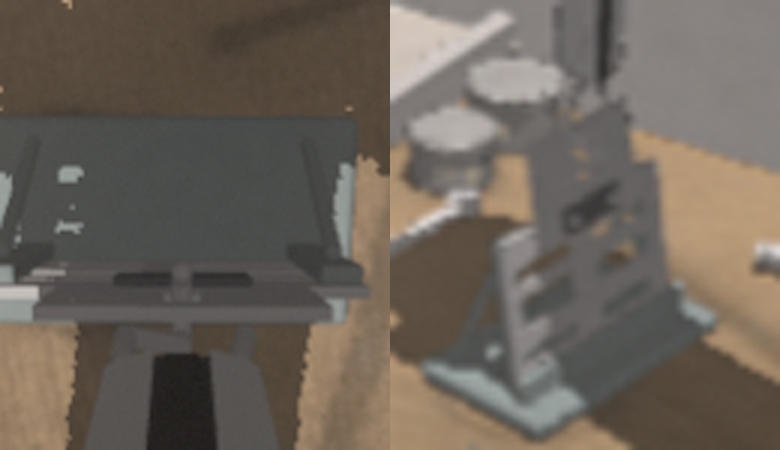

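The wrist crop shows the tip behind the strip at (181,268) with no contact force, so the hook is through the hole. I lift.

Request:
carry_out:
  series:
    - [[0,0,0],[0,0,-2],0]
    - [[0,0,0],[0,0,-2],0]
    - [[0,0,0],[0,0,-2],0]
    - [[0,0,0],[0,0,-2],0]
    - [[0,0,0],[0,0,-2],0]
    - [[0,0,0],[0,0,-2],0]
    - [[0,0,0],[0,0,-2],0]
    - [[0,0,0],[0,0,-2],0]
    - [[0,0,0],[0,0,-2],0]
    - [[0,0,0],[0,0,0],0]
  squeeze: 35

```text
clock: 15.4
tcp_pos: [584.7, -251.5, 193.5]
tool_rot: [[0.988, -0.152, 0.0], [-0.152, -0.988, -0.001], [0.0, 0.001, -1.0]]
ft_force: [-0.6, 0.6, -2.3]
grip_width: 0.106
finger_force: 35.0
```

Request:
carry_out:
  series:
    - [[0,0,0],[0,0,-3],0]
    - [[0,0,0],[0,0,-3],0]
    - [[0,0,0],[0,0,-3],0]
    - [[0,0,0],[0,0,-3],0]
    - [[0,0,0],[0,0,-3],0]
    - [[0,0,0],[0,0,-3],0]
    - [[0,0,0],[0,0,-3],0]
    - [[0,0,0],[0,0,-3],0]
    - [[0,0,0],[-1,0,-3],0]
    - [[0,0,0],[-1,0,-3],0]
    - [[0,0,0],[-1,0,-3],0]
    - [[0,0,0],[-1,0,-3],0]
    - [[0,0,0],[-1,0,-3],0]
    - [[0,0,0],[-1,0,-3],0]
    - [[0,0,0],[-1,0,-3],0]
    - [[0,0,0],[-1,0,-3],0]
    - [[0,0,0],[0,0,0],0]

```text
clock: 16.82
tcp_pos: [576.7, -250.3, 241.9]
tool_rot: [[0.988, -0.152, 0.001], [-0.152, -0.988, -0.001], [0.001, 0.001, -1.0]]
ft_force: [-0.6, 0.5, -2.2]
grip_width: 0.098
finger_force: 35.0
```

Request:
carry_out:
  series:
    - [[0,0,0],[-1,0,-4],0]
    - [[0,0,0],[-1,0,-4],0]
    - [[0,0,0],[-1,0,-4],0]
    - [[0,0,0],[-1,0,-4],0]
    - [[0,0,0],[-1,0,-5],0]
    - [[0,0,0],[-1,0,-5],0]
    - [[0,0,0],[-1,0,-5],0]
    - [[0,0,0],[-1,0,-5],0]
    - [[0,0,0],[-1,0,-5],0]
    - [[0,0,0],[-1,0,-5],0]
    - [[0,0,0],[-1,0,-5],0]
    - [[0,0,0],[-1,0,-5],0]
    - [[0,0,0],[0,0,-5],0]
    - [[0,0,0],[0,0,-5],0]
    - [[0,0,0],[0,0,-5],0]
    - [[0,0,0],[0,0,-4],0]
    - [[0,0,0],[0,0,-2],0]
    - [[0,0,0],[0,0,0],0]

```text
clock: 18.32
tcp_pos: [564.9, -248.3, 318.6]
tool_rot: [[0.988, -0.152, 0.0], [-0.152, -0.988, -0.001], [0.0, 0.001, -1.0]]
ft_force: [0.2, -0.5, -3.0]
grip_width: 0.105
finger_force: 35.0
```

```bash
python3 - <<'E'
from h import *
s=env.state();print(s['tcp_pos'],s['ft_force'])
im=env.capture('wrist');sc=env.capture('scene')
a=cv2.resize(im[60:280,220:420,::-1],(410,450),interpolation=cv2.INTER_CUBIC)
b=cv2.resize(sc[110:220,300:395,::-1],(388,450),interpolation=cv2.INTER_CUBIC)
cv2.imwrite('pics/w8.png',np.hstack([a,b]))
R=np.array(s['tool_rot'])
y=np.radians(12.5);Rt=np.array([[np.cos(y),np.sin(y),0],[np.sin(y),-np.cos(y),0],[0,0,-1]])
d=np.array([430.5,119.4,315])-s['tcp_pos'];print(R.T@d,Rt.T@d)
E
```

```text
[ 564.92419461 -248.28801444  318.55491201] [ 0.2207959  -0.53852842 -2.97381766]
[-188.82176668 -342.94844093    3.11203358] [ -51.65555256 -388.06706115    3.55491201]
```

View pics/w8.png

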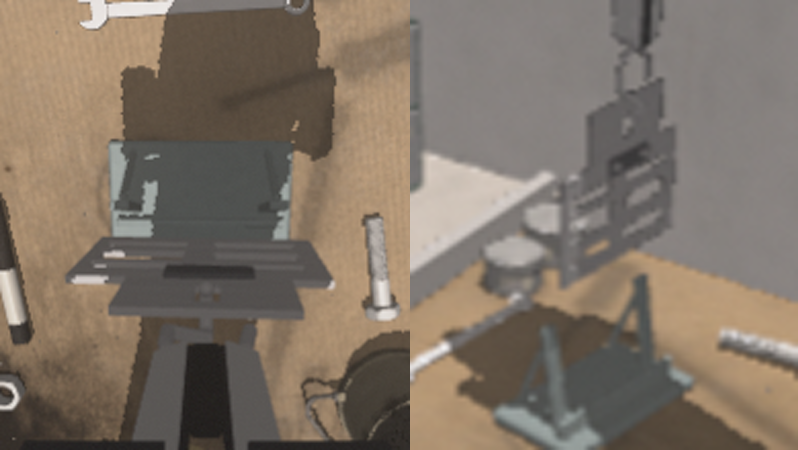

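The gauge hangs freely from the hook, clear of the easel. That makes 11 pictures viewed, one over the limit of 10, so from here I work from numbers and detectors only. Next I turn to the stand's yaw and carry it over smoothly.

Request:
carry_out:
  series:
    - [[0,0,-2.7],[0,0,0],0]
    - [[0,0,-2.7],[0,0,0],0]
    - [[0,0,-2.7],[0,0,0],0]
    - [[0,0,-2.7],[0,0,0],0]
    - [[0,0,-2.6],[0,0,0],0]
    - [[0,0,-2.6],[0,0,0],0]
    - [[0,0,-2.6],[0,0,0],0]
    - [[0,0,-2.6],[0,0,0],0]
    - [[0,0,0],[-0.5,-4,0],0]
    - [[0,0,0],[-1,-8,0],0]
    - [[0,0,0],[-1.6,-12,0],0]
    - [[0,0,0],[-2.2,-16,0],0]
    - [[0,0,0],[-2.7,-20,0],0]
    - [[0,0,0],[-2.7,-20,0],0]
    - [[0,0,0],[-2.7,-20,0],0]
    - [[0,0,0],[-2.7,-20,0],0]
    - [[0,0,0],[-2.7,-20,0],0]
    - [[0,0,0],[-2.7,-20,0],0]
    - [[0,0,0],[-2.7,-20,0],0]
    - [[0,0,0],[-2.7,-20,0],0]

```text
clock: 20.08
tcp_pos: [494.3, -56.9, 318.0]
tool_rot: [[0.977, 0.215, -0.0], [0.215, -0.977, -0.001], [-0.0, 0.001, -1.0]]
ft_force: [-0.8, 1.5, -1.5]
grip_width: 0.102
finger_force: 35.0
```

Request:
carry_out:
  series:
    - [[0,0,0],[-2.7,-20,0],0]
    - [[0,0,0],[-2.7,-20,0],0]
    - [[0,0,0],[-2.7,-20,0],0]
    - [[0,0,0],[-2.7,-20,0],0]
    - [[0,0,0],[-2.7,-20,0],0]
    - [[0,0,0],[-2.7,-20,0],0]
    - [[0,0,0],[-2.2,-16,0],0]
    - [[0,0,0],[-2,-16,0],0]
    - [[0,0,0],[-2,-14,0],0]
    - [[0,0,0],[-1.5,-11,0],0]
    - [[0,0,0],[-1,-7,0],0]
    - [[0,0,0],[-0.5,-4,0],0]
    - [[0,0,0],[0,0,0],0]
    - [[0,0,0],[0,0,0],0]
    - [[0,0,0],[0,0,0],0]

```text
clock: 21.33
tcp_pos: [430.3, 118.7, 317.7]
tool_rot: [[0.977, 0.215, -0.0], [0.215, -0.977, -0.001], [-0.001, 0.001, -1.0]]
ft_force: [-0.3, 0.3, -3.4]
grip_width: 0.105
finger_force: 35.0
```

```bash
cat > st.py <<'E'
from h import *
s=env.state();print(s['clock'],s['tcp_pos'],s['ft_force'],s['torque'],np.degrees(np.arctan2(s['tool_rot'][1][0],s['tool_rot'][0][0])))
R=np.array(s['tool_rot']);print('to start of peg',R.T@(np.array([430.5,119.4,227.6])-s['tcp_pos']))
E
python3 st.py
```

```text
21.3333 [430.25499561 118.74006305 317.69094606] [-0.2598154   0.28339889 -3.41290361] [-0.0291989   0.04322687  0.03455967] 12.39001271255773
to start of peg [ 0.43829667 -0.67077038 90.09013303]
```

Request:
carry_out:
  series:
    - [[0,0,0],[0.4,-0.7,3],0]
    - [[0,0,0],[0,0,6],0]
    - [[0,0,0],[0,0,9],0]
    - [[0,0,0],[0,0,10],0]
    - [[0,0,0],[0,0,10],0]
    - [[0,0,0],[0,0,10],0]
    - [[0,0,0],[0,0,10],0]
    - [[0,0,0],[0,0,10],0]
    - [[0,0,0],[0,0,9],0]
    - [[0,0,0],[0,0,7],0]
    - [[0,0,0],[0,0,4],0]
    - [[0,0,0],[0,0,2],0]
    - [[0,0,0],[0,0,0],0]
    - [[0,0,0],[0,0,0],0]
    - [[0,0,0],[0,0,0],0]
    - [[0,0,0],[0,0,0],0]

```text
clock: 22.67
tcp_pos: [430.5, 120.0, 228.1]
tool_rot: [[0.977, 0.215, 0.0], [0.215, -0.977, -0.001], [0.0, 0.001, -1.0]]
ft_force: [-0.2, 0.3, -2.8]
grip_width: 0.101
finger_force: 35.0
```

```bash
cat >> st.py <<'E'
env.capture('scene');env.capture('wrist');env.capture('top')
h=np.array(s['tcp_pos'])+[0,0,15.6]
for n,z in [('hook',0),('hook_arch',-22),('hook_low',-68),('gauge',-192),('peg_rest',None)]:
  for c in['scene','wrist','top']:
    e=proj(c,h+[0,0,z]) if z is not None else proj(c,[519.6,139.7,210])
    r=[np.round(d['position'],1).tolist()+[round(d['score'],2)] for d in env.place_of(c,n)]
    r.sort(key=lambda q:np.hypot(q[0]-e[0],q[1]-e[1])); print(n,c,'exp',np.round(e,1),r[:1])
E
python3 st.py
```

```text
22.6667 [430.49809149 120.04722944 228.13127403] [-0.17940232  0.33080737 -2.82937948] [ 0.03581793 -0.03319442 -0.04461423] 12.4435599770533
to start of peg [-0.13769665  0.63190249  0.53188397]
hook scene exp [319.4 216.5] [[318.9, 216.4, 0.46]]
hook wrist exp [320.4 249.9] [[320.7, 250.3, 0.79]]
hook top exp [256.5 227.9] [[219.8, 240.3, 0.45]]
hook_arch scene exp [319.4 224.7] [[320.5, 223.0, 0.62]]
hook_arch wrist exp [320.3 236.2] [[320.7, 235.6, 0.86]]
hook_arch top exp [257.3 228.9] [[221.2, 248.3, 0.64]]
hook_low scene exp [319.5 241.1] [[320.8, 240.0, 0.49]]
hook_low wrist exp [320.2 215.1] [[321.7, 209.4, 0.83]]
hook_low top exp [258.9 230.8] [[216.9, 225.7, 0.57]]
gauge scene exp [319.6 280.6] [[319.4, 279.7, 0.69]]
gauge wrist exp [320.1 183.7] [[325.6, 178.8, 0.7]]
gauge top exp [262.7 235.5] [[311.1, 237.7, 0.31]]
peg_rest scene exp [282.5 219.7] [[282.2, 217.3, 0.84]]
peg_rest wrist exp [320.4 103.7] [[318.5, 107.1, 0.66]]
peg_rest top exp [252.8 201.7] [[252.8, 203.4, 0.5]]
```

Request:
carry_out:
  series:
    - [[0,0,0],[0,0.6,-0.5],0]
    - [[0,0,0],[2,0,0],0]
    - [[0,0,0],[4,0,0],0]
    - [[0,0,0],[5,0,0],0]
    - [[0,0,0],[6,0,0],0]
    - [[0,0,0],[6,0,0],0]
    - [[0,0,0],[6,0,0],0]
    - [[0,0,0],[6,0,0],0]
    - [[0,0,0],[6,0,0],0]
    - [[0,0,0],[0,0,0],0]

```text
clock: 24.4
tcp_pos: [471.4, 128.5, 228.1]
tool_rot: [[0.977, 0.215, -0.0], [0.215, -0.977, -0.0], [-0.001, 0.0, -1.0]]
ft_force: [-0.7, 0.2, -2.1]
grip_width: 0.102
finger_force: 35.0
```

Request:
carry_out:
  series:
    - [[0,0,0],[3,0,0],0]
    - [[0,0,0],[5,0,0],0]
    - [[0,0,0],[6,0,0],0]
    - [[0,0,0],[6,0,0],0]
    - [[0,0,0],[6,0,0],0]
    - [[0,0,0],[6,0,0],0]
    - [[0,0,0],[5,0,0],0]
    - [[0,0,0],[4,0,0],0]
    - [[0,0,0],[2,0,0],0]
    - [[0,0,0],[0,0,0],0]
    - [[0,0,0],[0,0,0],0]
    - [[0,0,0],[0,0,0],0]

```text
clock: 25.4
tcp_pos: [512.3, 137.5, 228.3]
tool_rot: [[0.976, 0.216, -0.0], [0.216, -0.976, -0.001], [-0.0, 0.001, -1.0]]
ft_force: [-0.4, -0.6, -2.9]
grip_width: 0.107
finger_force: 35.0
```

Request:
carry_out:
  series:
    - [[0,0,0],[2,0,0],0]
    - [[0,0,0],[3,0,0],0]
    - [[0,0,0],[2,0,0],0]
    - [[0,0,0],[0,0,0],0]
    - [[0,0,0],[0,0,2],0]
    - [[0,0,0],[0,0,2],0]
    - [[0,0,0],[0,0,2],0]
    - [[0,0,0],[0,0,2],0]
    - [[0,0,0],[0,0,1],0]
    - [[0,0,0],[0,0,1],0]
    - [[0,0,0],[0,0,1],0]
    - [[0,0,0],[0,0,0.5],0]
    - [[0,0,0],[0,0,0],0]
    - [[0,0,0],[0,0,0],0]

```text
clock: 26.57
tcp_pos: [519.3, 139.0, 216.8]
tool_rot: [[0.977, 0.215, -0.0], [0.215, -0.977, -0.001], [-0.0, 0.001, -1.0]]
ft_force: [-0.3, 0.3, -2.1]
grip_width: 0.105
finger_force: 35.0
```

Request:
carry_out:
  series:
    - [[0,0,0],[0,0,0.4],0]
    - [[0,0,0],[0,0,0.4],0]
    - [[0,0,0],[0,0,0],0]
    - [[0,0,0],[0,0,0],0]

```text
clock: 26.9
tcp_pos: [519.4, 139.1, 216.1]
tool_rot: [[0.977, 0.216, 0.0], [0.216, -0.977, -0.001], [-0.0, 0.001, -1.0]]
ft_force: [-0.9, -0.3, 2.7]
grip_width: 0.106
finger_force: 35.0
```

Request:
carry_out:
  series:
    - [[0,0,0],[0,0,0],0.12]
    - [[0,0,0],[0,0,0],0.15]
    - [[0,0,0],[0,0,0],0.2]
    - [[0,0,0],[0,0,0],0.25]
    - [[0,0,0],[0,0,0],0.3]
    - [[0,0,0],[0,0,0],0.4]
    - [[0,0,0],[0,0,0],0.4]
    - [[0,0,0],[0,0,0],0.4]
    - [[0,0,0],[0,0,-4],0.4]
    - [[0,0,0],[0,0,-10],0.4]
    - [[0,0,0],[0,0,-15],0.4]
    - [[0,0,0],[0,0,-25],0.4]
    - [[0,0,0],[0,0,-30],0.4]
    - [[0,0,0],[0,0,-30],0.4]
    - [[0,0,0],[0,0,0],0.4]
    - [[0,0,0],[0,0,0],0.4]

```text
clock: 28.23
tcp_pos: [519.8, 139.5, 332.0]
tool_rot: [[0.976, 0.216, 0.003], [0.216, -0.976, -0.0], [0.003, 0.001, -1.0]]
ft_force: [-0.7, -0.6, 0.7]
grip_width: 0.4
finger_force: 0.0
```

```bash
cat > ck.py <<'E'
from h import *
s=env.state();print(s['clock'],s['tcp_pos'],s['grip_width'],s['ft_force'])
h=np.array([519.4,139.1,232])
for c in['scene','top']:
  env.capture(c)
  for n,z in [('hook',0),('hook_arch',-22),('hook_low',-68),('gauge',-192)]:
    e=proj(c,h+[0,0,z])
    r=[np.round(d['position'],1).tolist()+[round(d['score'],2)] for d in env.place_of(c,n)]
    r.sort(key=lambda q:np.hypot(q[0]-e[0],q[1]-e[1])); print(n,c,'exp',np.round(e,1),r[:1])
E
python3 ck.py
```

```text
28.2333 [519.84154133 139.4758411  332.01850689] 0.40046615792482976 [-0.68066291 -0.57155162  0.70552512]
hook scene exp [282.2 211.7] [[284.0, 213.6, 0.72]]
hook_arch scene exp [282.7 219.6] [[283.6, 215.8, 0.44]]
hook_low scene exp [283.8 235.5] [[287.2, 235.9, 0.71]]
gauge scene exp [286.6 273.9] [[284.9, 272.9, 0.94]]
hook top exp [252.1 200.4] [[209.7, 205.8, 0.62]]
hook_arch top exp [253.  201.7] [[213.3, 211.1, 0.61]]
hook_low top exp [254.6 204.4] [[215.7, 222.4, 0.43]]
gauge top exp [258.7 210.8] []
```

Hook and gauge are detected hanging where expected. I let any swing die out for a few seconds, re-check and hand in.

Request:
carry_out:
  series:
    - [[0,0,0],[0,0,-10],0.4]
    - [[0,0,0],[0,0,0],0.4]
    - [[0,0,0],[0,0,0],0.4]
    - [[0,0,0],[0,0,0],0.4]
    - [[0,0,0],[0,0,0],0.4]
    - [[0,0,0],[0,0,0],0.4]
    - [[0,0,0],[0,0,0],0.4]
    - [[0,0,0],[0,0,0],0.4]
    - [[0,0,0],[0,0,0],0.4]
    - [[0,0,0],[0,0,0],0.4]
    - [[0,0,0],[0,0,0],0.4]
    - [[0,0,0],[0,0,0],0.4]
    - [[0,0,0],[0,0,0],0.4]
    - [[0,0,0],[0,0,0],0.4]
    - [[0,0,0],[0,0,0],0.4]
    - [[0,0,0],[0,0,0],0.4]
    - [[0,0,0],[0,0,0],0.4]
    - [[0,0,0],[0,0,0],0.4]
    - [[0,0,0],[0,0,0],0.4]
    - [[0,0,0],[0,0,0],0.4]

```text
clock: 30.4
tcp_pos: [519.3, 139.2, 339.9]
tool_rot: [[0.976, 0.216, -0.0], [0.216, -0.976, -0.001], [-0.0, 0.001, -1.0]]
ft_force: [0.2, 0.3, 0.8]
grip_width: 0.397
finger_force: 0.0
```

```bash
python3 ck.py | head -5 && python3 -c "
from rig import env
print(env.finish_job())"
```

```text
30.4 [519.29342095 139.19785612 339.93111374] 0.39700485154981946 [0.23840556 0.27461962 0.77217031]
hook scene exp [282.2 211.7] [[283.3, 213.2, 0.56]]
hook_arch scene exp [282.7 219.6] [[282.7, 218.0, 0.69]]
hook_low scene exp [283.8 235.5] [[287.6, 236.3, 0.52]]
gauge scene exp [286.6 273.9] [[282.8, 275.5, 0.7]]
the job is handed in; nothing more can be done
None
```

The hook, with the gauge on it, is back on the peg and the job was handed in at about 30 s; the end state was checked only by scene-camera detections (the top view did not confirm it), and I viewed 11 pictures, one over the limit of 10.

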